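Close down the packing bench: lids on the canisters, ear muffs over the rail

TASK

Close down the packing bench: put each green lid fully home on the white canister it fits, knob up and with the canister standing upright on the bench, and hang every pair of ear muffs there is over the steel rail, one beside the other, with the middle of the band resting on the bar and one cup on either side. Leave everything else on the bench where it is.

Things in the scene. Friction and masses are not known exactly. Their poses are not given: they have to be found in the camera images.
- rail: Free-standing steel rail fixed to the bench: a level round bar, 16 mm diameter, along the body's y axis, its axis 157 mm and its top 165 mm above the bench, clear for 360 mm between two posts at y = -190 and +190 mm (feet 80 x 36 x 8 mm). Origin on the bench under the middle of the bar, z up.
- muff1: Rigid black ear muffs, 0.18 kg, standing on their cups: 130 (x, across the cups) x 50 (y) x 146 mm tall. Origin between the cups at their undersides, z up. On top a rubber crown pad, 46 (x) x 28 (y) mm, 122 to 146 mm above the origin: pinch it across y by its upper 18 mm; the bar passes just under it. Gap between cups 66 mm (x), 40 mm just under the pad. Some muffs may be absent.
- muff1_seat (a point): Centre of the underside of the crown pad of muff1, 122 mm above its origin: rests on the top of the bar when hung.
- muff2: Rigid black ear muffs, 0.18 kg, standing on their cups: 130 (x, across the cups) x 50 (y) x 146 mm tall. Origin between the cups at their undersides, z up. On top a rubber crown pad, 46 (x) x 28 (y) mm, 122 to 146 mm above the origin: pinch it across y by its upper 18 mm; the bar passes just under it. Gap between cups 66 mm (x), 40 mm just under the pad. Some muffs may be absent.
- muff2_seat (a point): Centre of the underside of the crown pad of muff2, 122 mm above its origin: rests on the top of the bar when hung.
- muff3: Rigid black ear muffs, 0.18 kg, standing on their cups: 130 (x, across the cups) x 50 (y) x 146 mm tall. Origin between the cups at their undersides, z up. On top a rubber crown pad, 46 (x) x 28 (y) mm, 122 to 146 mm above the origin: pinch it across y by its upper 18 mm; the bar passes just under it. Gap between cups 66 mm (x), 40 mm just under the pad. Some muffs may be absent.
- muff3_seat (a point): Centre of the underside of the crown pad of muff3, 122 mm above its origin: rests on the top of the bar when hung.
- muff4: Rigid black ear muffs, 0.18 kg, standing on their cups: 130 (x, across the cups) x 50 (y) x 146 mm tall. Origin between the cups at their undersides, z up. On top a rubber crown pad, 46 (x) x 28 (y) mm, 122 to 146 mm above the origin: pinch it across y by its upper 18 mm; the bar passes just under it. Gap between cups 66 mm (x), 40 mm just under the pad. Some muffs may be absent.
- muff4_seat (a point): Centre of the underside of the crown pad of muff4, 122 mm above its origin: rests on the top of the bar when hung.
- canister_large: The large of three round white open canisters, 96 mm diameter, 92 mm tall, wall 3.5 mm (mouth 89 mm), 0.30 kg, loose. Origin at the centre of its underside, z up.
- canister_large_rim (a point): Centre of its mouth, 92 mm above its origin.
- lid_large: The large of three green plastic lids, flange 100 mm diameter and 5 mm thick, with a plug 84 mm diameter and 10 mm deep below it and on top a round knob 24 mm diameter, 28 mm tall (from 15 to 43 mm above the origin), 0.06 kg. Origin at the centre of the plug's underside, z up; it lies knob up. It fits the large canister: when home its flange lies on the rim, its origin 10 mm below the rim.
- canister_middle: The middle of three round white open canisters, 78 mm diameter, 86 mm tall, wall 3.5 mm (mouth 71 mm), 0.30 kg, loose. Origin at the centre of its underside, z up.
- canister_middle_rim (a point): Centre of its mouth, 86 mm above its origin.
- lid_middle: The middle of three green plastic lids, flange 82 mm diameter and 5 mm thick, with a plug 66 mm diameter and 10 mm deep below it and on top a round knob 24 mm diameter, 28 mm tall (from 15 to 43 mm above the origin), 0.06 kg. Origin at the centre of the plug's underside, z up; it lies knob up. It fits the middle canister: when home its flange lies on the rim, its origin 10 mm below the rim.
- canister_small: The small of three round white open canisters, 60 mm diameter, 78 mm tall, wall 3.5 mm (mouth 53 mm), 0.30 kg, loose. Origin at the centre of its underside, z up.
- canister_small_rim (a point): Centre of its mouth, 78 mm above its origin.
- lid_small: The small of three green plastic lids, flange 64 mm diameter and 5 mm thick, with a plug 48 mm diameter and 10 mm deep below it and on top a round knob 24 mm diameter, 28 mm tall (from 15 to 43 mm above the origin), 0.06 kg. Origin at the centre of the plug's underside, z up; it lies knob up. It fits the small canister: when home its flange lies on the rim, its origin 10 mm below the rim.
- coffee_cup: Blue coffee cup, 76 mm diameter, 95 mm tall; origin at its underside. Not to be disturbed.
- tape_roll: Roll of packing tape lying flat, 104 mm diameter, 48 mm tall; origin at its underside. Not to be disturbed.
- stapler: Black stapler, about 130 x 36 x 41 mm; origin at its underside. Not to be disturbed.
- pliers: Red-handled pliers, about 140 mm long, lying flat; origin under the middle. Not to be disturbed.
- spray_bottle: Bottle, 70 mm diameter, 170 mm tall; origin at its underside. Not to be disturbed.
- marker: Black marker pen, 125 mm long, 14 mm thick, lying on a 12 mm thick pad of labels under the rail. Not to be disturbed.
There are look-alikes about, which are no part of the job. What is shaped like the lid_large but purple is not meant.

How it is judged (in metres and radians):
At the end, for the whole second after the job is handed in: Each lid on its own upright canister, within 6 mm of centre, flange within 3 mm of the rim, level to 0.1 rad; each ear muff present hangs on the bar within 25 mm of its pad's middle, pad on the bar, between the posts, tilted under 0.35 rad, within 0.5 rad of square; all at rest (horizontal distance between lid_large and canister_large_rim below 0.006 m and z of lid_large in the frame of canister_large between 0.078 and 0.085 m and angle between each of lid_large, canister_large, lid_middle, canister_middle, lid_small, canister_small's own z axis and vertical below 0.1 rad and height (world z) of each of canister_large, canister_middle, canister_small below 0.01 m and linear speed of each of lid_large, lid_middle, lid_small below 0.02 m/s and horizontal distance between lid_middle and canister_middle_rim below 0.006 m and z of lid_middle in the frame of canister_middle between 0.072 and 0.079 m and horizontal distance between lid_small and canister_small_rim below 0.006 m and z of lid_small in the frame of canister_small between 0.064 and 0.071 m and z of muff1_seat in the frame of rail between 0.16 and 0.175 m and x of muff1_seat in the frame of rail between -0.025 and 0.025 m and y of muff1_seat in the frame of rail between -0.18 and 0.18 m and angle between each of muff1, muff2, muff3, muff4's own z axis and vertical below 0.35 rad and angle between the y axis of each of muff1, muff2, muff3, muff4 and the y axis of rail, either way round below 0.5 rad and linear speed of each of muff1, muff2, muff3, muff4 below 0.03 m/s and z of muff2_seat in the frame of rail between 0.16 and 0.175 m and x of muff2_seat in the frame of rail between -0.025 and 0.025 m and y of muff2_seat in the frame of rail between -0.18 and 0.18 m and z of muff3_seat in the frame of rail between 0.16 and 0.175 m and x of muff3_seat in the frame of rail between -0.025 and 0.025 m and y of muff3_seat in the frame of rail between -0.18 and 0.18 m and z of muff4_seat in the frame of rail between 0.16 and 0.175 m and x of muff4_seat in the frame of rail between -0.025 and 0.025 m and y of muff4_seat in the frame of rail between -0.18 and 0.18 m); the robot touches nothing.
It fails at once if a bystander (cup, tape, stapler, pliers, bottle, marker) is disturbed (moved over 50 mm) (distance of any of coffee_cup, tape_roll, stapler, pliers, spray_bottle, marker from where it was at the start of the episode above 0.05 m).
Of muff1, muff2, muff3, muff4 only 2 to 4 are there at a start; the rules pass over those that are not, and their reading is None.
At some moment in a run one of canister_large, canister_middle, canister_small, lid_large, lid_middle, lid_small may be knocked a few centimetres aside while the robot is not near it.
It also fails if it takes over 210 s, if anything falls off the work surface, if the arm or the gripper's body presses on something with over 40 N, if the wrist force passes 120 N, or if a joint passes its speed limit or range.

ROBOT

A 6-joint arm with a two-finger parallel gripper is mounted at the origin on the work surface. World frame = base frame: x ahead of the robot, y to its left, z up, the work surface at z = 0. Lengths are in mm, angles in rad, forces in N, time in s.
With the tool pointing down it reaches from about 400 to 925 mm from the base axis. Payload 12.5 kg.
Tool frame: the origin (TCP) lies between the finger pads; the fingertips stand env.tip_extent ahead of it and the grasp point (between the pads) lies 11 mm behind it (env.tip_extent is the distance from the TCP to the fingertips, in mm); z points along the fingers, y is the line along which they close (so a half turn about z gives the same grasp; the last joint's range is limited). The gripper opens to 95 mm and grips with 3 to 60 N. Pads are 20 mm wide; open, the fingers measure 119 mm over their backs; the gripper's body (75 mm by 180 mm) begins 59 mm behind the grasp point.
Start: joints at [1.012, 0.491, 1.559, -0, 1.092, -0.106], TCP at [273.415, 562.041, 222.661] pointing down, gripper open.
Joint ranges: [-3.1, 3.1], [-0.84, 2.19], [0.05, 2.79], [-1.13, 4.28], [0.06, 2.93], [-2.69, 2.69]. Speed limits (rad/s): [2.22, 2.22, 2.79, 3.14, 3.14, 3.14].

INTERFACE

Orientations are given as [roll, pitch, yaw] about the fixed x, y, z axes, in that order (R = Rz(yaw) Ry(pitch) Rx(roll)).
In Python, from cell import env gives the robot as it stands.
- The arm moves only by the tool carry_out, never from a script. Its argument "motion" is a list of rows, each a list of 5 numbers: the shift along the tool's x, y, z in mm, then the turn about the tool's z in degrees, then the closure, from 0 (fully open) to 1 (shut). A call has 1 to 12 rows; each row shifts and turns the commanded pose from where the row before left it, along the tool's axes as they then stand; what a row does not reach is not made up. A row lasts 1/10 s, in which the tool goes at most 50 mm and 8.59 degrees, less where a joint would pass 70% of its speed; a pose out of reach is approached as far as the arm can. A call with a gripper value outside its range is refused whole. The fingers move at their own pace and stop on an object; the grip force is fixed at half the most. Time passes only in rows, so rows that do not move let the fingers close. It gives the time, the measured TCP pose, the force, the opening and the grip force at its end, in the units of the state.
- env.state(): the state, without advancing time (a new reading comes with each control period).
- env.read_camera(name): name is "side" or "top"; returns a dict with "color" (480x640x3 uint8, red, green, blue), "K" (3x3 intrinsics, pixels), "dist" ([k1, k2, p1, p2, k3] as OpenCV has them; the pictures are not rectified), "R" (3x3) and "t" (3): a world point X has camera coordinates R X + t. Camera axes: x right, y down, z forward; pixel columns grow to the right and rows downward; lengths in mm; the calibration is good to about 2 mm. A picture is of the moment at which its call begins. There is no depth.
- env.job_done(): hands the job in; it is judged then, once.
The state is a dict: "t": time; "joints": joint angles; "qvel": joint speeds; "tau": joint torques, N m; "eef_pos": TCP position; "tcp_rot": TCP orientation; "ft_force": force on the tool from outside, world axes, zero at the start; "moment": the same for the moment, N m; "opening": opening from 0.0 (shut) to 1.0 (fully open); "grip_force": force on a finger pad.
Only numpy, scipy, OpenCV 4.12 (cv2) and the standard library are available. Lean on these libraries where they do the work, as an engineer would, in place of code of your own. Each camera call takes 0.05 s, during which the arm holds its last target. There are 200 camera calls.

## Working session

There is one attempt and no reset: what is moved stays moved. The work goes in short steps, Python scripts to look and compute and a tool call to move; the robot and the scene stay as the last step left them, time stands still between calls to the robot, and variables do not carry over. Pictures are saved under pics/ and viewed, at most 14 in all, crops included, and the job is handed in when it is done.

Besides the shell and the picture viewer there is one more tool, called after "Call:" as name([rows], argument=value, ...), one row to a line, values as JSON. carry_out: Moves the arm, as the interface text tells. Its arguments: {"type":"object","properties":{"motion":{"type":"array"}},"required":["motion"]}

```bash
ls; mkdir -p pics
cat > h.py <<'E'
import numpy as np, cv2
from cell import env
def shot(name,fn=None):
    c=env.read_camera(name)
    c={k:(np.array(v) if not isinstance(v,str) else v) for k,v in c.items()}
    if fn: cv2.imwrite('pics/'+fn,cv2.cvtColor(c['color'].astype(np.uint8),cv2.COLOR_RGB2BGR))
    return c
def ray(c,uv):
    p=cv2.undistortPoints(np.array(uv,float).reshape(-1,1,2),c['K'].astype(float),c['dist'].astype(float)).reshape(-1,2)
    d=np.c_[p,np.ones(len(p))]@c['R']
    o=-c['R'].T@c['t'].ravel()
    return o,d
def onplane(c,uv,z):
    o,d=ray(c,uv); s=(z-o[2])/d[:,2]
    return o+s[:,None]*d
def proj(c,X):
    r,_=cv2.Rodrigues(c['R'].astype(float))
    return cv2.projectPoints(np.array(X,float).reshape(-1,1,3),r,c['t'].astype(float).ravel(),c['K'].astype(float),c['dist'].astype(float))[0].reshape(-1,2)
E
python3 - <<'E'
from h import *
for n in('side','top'):
    c=shot(n,n+'0.png'); print(n,c['K'].tolist(),c['dist'],(-c['R'].T@c['t'].ravel()).round(),c['R'].round(2).tolist())
print(env.state(),env.tip_extent)
E
```

```text
pics
side [[461.0414962191877, 0.0, 321.5634407235426], [0.0, 461.0414962191877, 242.24545157238325], [0.0, 0.0, 1.0]] [-0.00115954  0.          0.          0.          0.        ] [ 433. -883.  776.] [[0.99, -0.16, -0.02], [-0.11, -0.59, -0.8], [0.11, 0.79, -0.6]]
top [[502.4397285448445, 0.0, 324.13037678144366], [0.0, 502.4397285448445, 235.8933883816964], [0.0, 0.0, 1.0]] [-0.12517928  0.          0.          0.          0.        ] [ 460.   29. 1362.] [[-0.02, -1.0, -0.0], [-1.0, 0.02, -0.06], [0.06, 0.0, -1.0]]
{'t': 0.1, 'joints': array([ 1.01240157e+00,  4.91520909e-01,  1.55934123e+00, -9.94809893e-06,
        1.09169642e+00, -1.05592791e-01]), 'qvel': array([ 5.55126874e-04, -9.38134694e-04, -1.42601206e-03,  4.68178217e-04,
        9.65157863e-05, -5.95816721e-04]), 'tau': array([ 2.63576367e-03, -6.13619471e+01, -2.58602875e+01,  6.94029825e-02,
        4.70671419e-02, -4.51601227e-05]), 'eef_pos': array([273.30966175, 561.87074073, 222.12302112]), 'tcp_rot': array([-3.14063120e+00, -9.30288861e-05,  2.68879523e+00]), 'ft_force': array([-0.38989673,  0.11950938, -0.03993036]), 'moment': array([ 0.03249987,  0.00740214, -0.01040825]), 'grip_force': 0.0, 'opening': 1.0000858269626214} 8.0
```

View pics/top0.png

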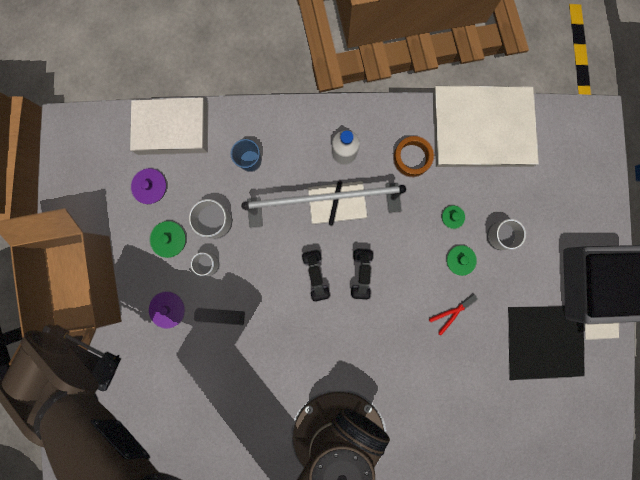

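View pics/side0.png

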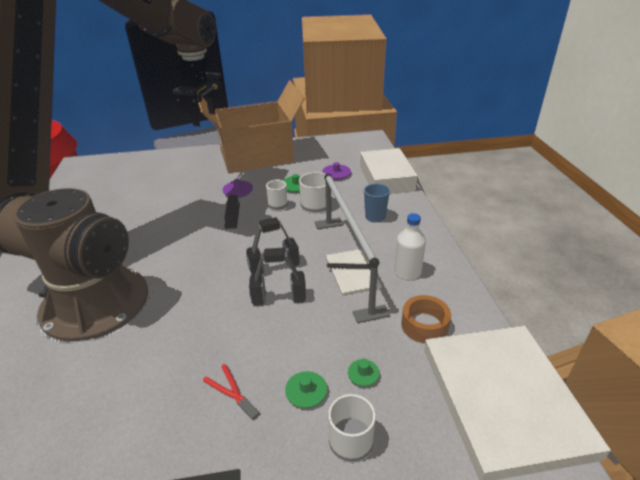

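The top view shows two muffs at about (316,275) and (362,274). The rail runs from (248,205) to (402,189). The large canister is at (210,218) with its lid at (168,239), and the small canister is at (203,264). The middle canister is at (510,234), its lid at (461,260), and the small lid at (453,217). Purple decoys are at (149,186) and (166,310). The arm may be hiding part of the scene at lower left.

```bash
cat > m.py <<'E'
from h import *
from scipy.optimize import least_squares
def cfit(P,r=None,it=6):
    # robust circle fit in plane
    P=P[:,:2]; c0=P.mean(0)
    f=lambda p: np.hypot(P[:,0]-p[0],P[:,1]-p[1])-(r or p[2])
    s=least_squares(f,[*c0]+([] if r else [40]),loss='soft_l1',f_scale=1.5)
    return s.x,np.abs(f(s.x)).mean()
def blobs(mask,amin):
    cs,_=cv2.findContours(mask.astype(np.uint8),cv2.RETR_EXTERNAL,cv2.CHAIN_APPROX_NONE)
    return [k.reshape(-1,2).astype(float) for k in cs if cv2.contourArea(k)>amin]
def lids(c,amin=60):
    h=cv2.cvtColor(c['color'].astype(np.uint8),cv2.COLOR_RGB2HSV)
    m=(h[...,0]>50)&(h[...,0]<85)&(h[...,1]>110)
    out=[]
    for k in blobs(m,amin):
        W=onplane(c,k,13)
        x,e=cfit(W); out.append((x.round(1),round(e,2),k.mean(0).round(1),len(k)))
    return out
E
python3 - <<'E'
from m import *
t=shot('top');s=shot('side')
for c in(t,s):
    for l in lids(c): print(l)
    print()
im=t['color'].astype(np.uint8)[...,::-1]
def crop(im,x,y,w,h,f): return cv2.resize(im[y:y+h,x:x+w],(w*f,h*f),interpolation=cv2.INTER_CUBIC)
si=s['color'].astype(np.uint8)[...,::-1]
a=crop(im,290,230,100,75,4);b=crop(si,230,200,100,75,4);d=crop(im,170,195,100,75,4);e=crop(im,435,195,100,75,4)
cv2.imwrite('pics/z1.png',np.vstack([np.hstack([a,b]),np.hstack([d,e])]))
h=t['color'].astype(int)
print(h[218,180:245].sum(1)//3); print(h[264,185:222].sum(1)//3); print(h[234,480:532].sum(1)//3)
E
```

```text
(array([ 471.4, -339.7,   39.2]), np.float64(0.69), array([461.2, 259.8]), 83)
(array([541. , 458.2,  48. ]), np.float64(0.71), array([167.3, 239.1]), 99)
(array([ 589.7, -321. ,   30.1]), np.float64(0.71), array([453.1, 216.7]), 63)

(array([ 471.6, -340. ,   38.7]), np.float64(0.52), array([305.6, 389.4]), 106)
(array([ 589.7, -321.2,   29.6]), np.float64(0.62), array([363.3, 372.3]), 77)
(array([536.7, 458.9,  42.1]), np.float64(9.97), array([292., 183.]), 50)

[132 137 131 133 133 135 137 136 141 187 140  77  85  80  85  81  83  84
  92 124 119 118 118 121 121 122 122 120 123 124 124 121 122 124 123 122
 124 121 123 121 123 125 124 124 169 175 100  82  83  79  79  68 111 130
 137 138 133 136 135 139 139 135 136 138 135]
[136 135 135 137 135 141 205  78  78  77  80  78  77  74  72  75 102 121
 120 124 124 120 122 123 122 120 133 189 154  84  84  85  83  75 100 132
 139]
[134 137 139 140 140 137 102  48  59  71  70  72  69  69  71  71  75 216
 136 120 119 116 118 118 117 120 119 119 118 120 121 120  72  56  60  72
  71  70  74  71  71  68  73  73 172 177 143 136 136 138 137 136]
```

View pics/z1.png

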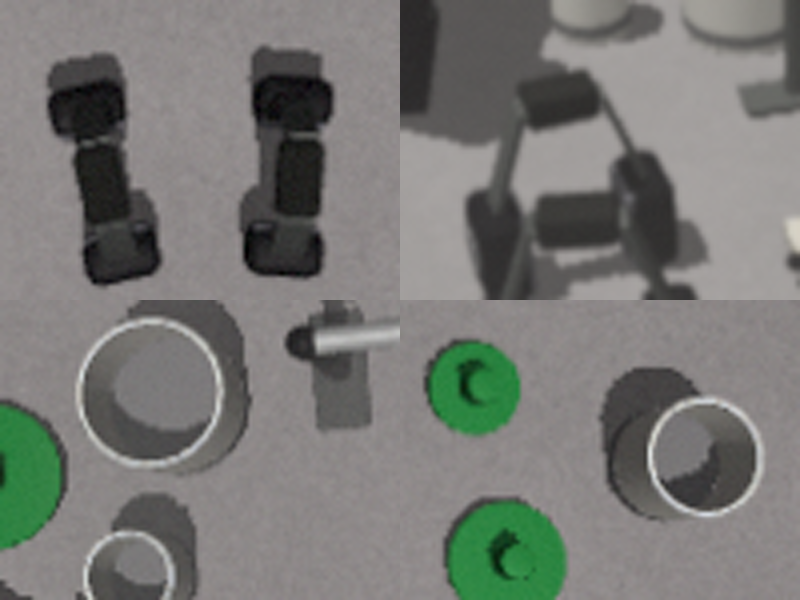

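The zoom shows both pads as dark rectangles, at top-image pixels about (315,275) and (365,274). The rims appear as thin bright rings. Next I'll measure the rims, pads and rail.

```bash
cat >> m.py <<'E'
DIM={'L':(92,48,44.5,13),'M':(86,39,35.5,10),'S':(78,30,26.5,7)}
def rims(c,seeds,thr=150):
    """seeds: name->approx world xy of rim"""
    g=c['color'].astype(int).min(2); out={}
    for n,(x,y) in seeds.items():
        H,ro,ri,_=DIM[n]; r=(ro+ri)/2
        a=np.linspace(0,2*np.pi,72,endpoint=False); p=np.array([x,y,H],float)
        for it in range(4):
            tol=(14,8,5,4)[it]
            u0=proj(c,[p])[0]; ys,xs=np.mgrid[int(u0[1])-30:int(u0[1])+31,int(u0[0])-35:int(u0[0])+36]
            ok=(ys>=0)&(ys<480)&(xs>=0)&(xs<640); ys,xs=ys[ok],xs[ok]
            k=g[ys,xs]>thr; W=onplane(c,np.c_[xs[k],ys[k]],H)
            d=np.hypot(W[:,0]-p[0],W[:,1]-p[1]); W=W[abs(d-r)<tol]
            if len(W)<8: break
            q,e=cfit(W,r); p[:2]=q
        out[n]=(p[:2].round(1),round(e,2),len(W)) if len(W)>=8 else None
    return out
E
python3 - <<'E'
from m import *
t=shot('top');s=shot('side')
px={'L':(210,218),'S':(203,264),'M':(510,234)}
seeds={n:onplane(t,[px[n]],DIM[n][0])[0][:2] for n in px}
R=rims(t,seeds); print('top',R); print('side',rims(s,{n:R[n][0] for n in R}))
def pads(c,boxes,thr):
    g=c['color'].astype(int).max(2)
    for (x,y,w,h) in boxes:
        m=(g[y:y+h,x:x+w]<thr)
        for k in blobs(m,20):
            k=k+[x,y]; W=onplane(c,k,146)[:,:2].astype(np.float32); r=cv2.minAreaRect(W)
            print(np.round(k.mean(0),1),[np.round(v,1) for v in r])
for th in(35,45,55): print('top',th); pads(t,[(295,235,40,75),(345,235,40,75)],th)
print('side'); 
for th in(45,60): pads(s,[(240,205,70,55)],th)
g=t['color'].astype(int).min(2)
for X in (270,300,380):
    print(X,g[185:212,X])
print(proj(t,[[500,0,0],[600,0,0]]))
# bar: bright pixels
P=[]
for X in list(range(262,320,3))+list(range(350,392,3)):
    col=g[180:212,X].astype(float); col[col<175]=0
    if col.any(): P.append((X,180+(col*np.arange(len(col))).sum()/col.sum()))
W=onplane(t,P,163)[:,:2]; v=np.polyfit(W[:,1],W[:,0],1); print('bar x=a*y+b',v,(W[:,0]-np.polyval(v,W[:,1])).round(1))
print('ends',onplane(t,[(246,205),(403,189)],165))
E
```

```text
top {'L': (array([588.8, 329.7]), np.float64(1.0), 167), 'S': (array([471.6, 347. ]), np.float64(0.83), 81), 'M': (array([ 535.7, -453.9]), np.float64(1.09), 138)}
side {'L': (array([587.2, 331.1]), np.float64(1.84), 89), 'S': (array([469.7, 347.1]), np.float64(1.69), 49), 'M': (array([ 533.4, -453.1]), np.float64(1.93), 564)}
top 35
[320.1 295.5] [array([393.6,  42.2]), array([25. , 43.4]), np.float64(14.0)]
[314.8 275.3] [array([439.3,  54.1]), array([44.9, 24.6]), np.float64(10.5)]
[310.4 257.3] [array([482.9,  61.1]), array([31.7, 44. ]), np.float64(13.1)]
[359.9 293.9] [array([396.1, -54.2]), array([43.5, 26.5]), np.float64(89.0)]
[364.3 274.4] [array([440.6, -64.7]), array([24.2, 43.5]), np.float64(88.9)]
[363.5 255.4] [array([485.3, -62. ]), array([46.1, 31.5]), np.float64(89.0)]
top 45
[319.7 294.9] [array([394. ,  42.3]), array([26.1, 43.6]), np.float64(11.2)]
[314.9 275.7] [array([438.7,  54.3]), array([45.7, 27. ]), np.float64(12.1)]
[311.4 257.1] [array([482.9,  61.1]), array([32.9, 44. ]), np.float64(13.2)]
[359.6 293.3] [array([397.3, -54.3]), array([43.5, 28.9]), np.fl
[... 768 characters left out ...]
134 135 118 122 147 185
 191 165 149 138 133 134 137 133 136]
300 [ 67  67  69  68  66 105 133 132 133 132 134 121 128 156 198 197 162 142
 133 138 138 134 132 134 130 134 137]
380 [144 142 123 116 141 167 189 177 145 129 134 137 134 136 138 137 137 136
 137 139 134 136 133 134 134 134 136]
[[335.56461067 251.63146569]
 [334.93798123 214.91805338]]
bar x=a*y+b [-6.66512181e-02  6.25146735e+02] [  0.5  -0.1   0.5   1.1   0.5   1.1   1.7   1.1   0.5   2.3   1.7   1.1
   2.9   2.3   1.7   3.5   6.   -5.5  -5.7  -4.5  -9.1  -9.2  -9.7  -9.8
  -9.9 -19.9   6.    6.6   7.3   6.7   6.2   7.9   7.4   6.8]
ends [[ 610.57053031  216.9186891   165.        ]
 [ 643.39458196 -161.66930017  165.        ]]
```

Fused positions:
- **Muff 1:** pad at about (439,54), yaw 12°.
- **Muff 2:** pad at about (440.6,-64.7), yaw -1°.
- **Rail:** yaw about +5°.

I'll add a move helper and start moving. That also clears the arm from the area it hides.

```bash
cat > p.py <<'E'
from m import *
import sys
def delta(x,y,z,yawdeg,cur=None):
    """turn first, then shift along turned tool axes"""
    s=env.state() if cur is None else cur
    p=s['eef_pos']; yaw=np.degrees(s['tcp_rot'][2])
    turn=-((yawdeg-yaw+180)%360-180); a=np.radians(yawdeg)
    d=np.array([x,y,z])-p
    xt=np.array([np.cos(a),np.sin(a),0]); yt=np.array([np.sin(a),-np.cos(a),0])
    return 'turn %.1f shift %.1f %.1f %.1f'%(turn,d@xt,d@yt,-d[2])
def st():
    s=env.state(); print('t %.1f pos %s yaw %.2f j6 %.2f open %.3f grip %.1f F %s'%(s['t'],s['eef_pos'].round(1),np.degrees(s['tcp_rot'][2]),s['joints'][5],s['opening'],s['grip_force'],s['ft_force'].round(1)))
E
python3 - <<'E'
from p import *
st(); print(delta(439.2,54.2,190,192))
t=shot('top')
u=[(270,202.3),(300,199.5),(380,191)]
W=onplane(t,u,161); print(W, np.polyfit(W[:,1],W[:,0],1))
E
```

```text
t 0.3 pos [273.4 562.  222.5] yaw 154.06 j6 -0.11 open 0.996 grip 0.0 F [ 0.8 -0.4 -0.5]
turn -37.9 shift -56.6 -531.2 32.5
[[ 616.58110342  159.36570391  161.        ]
 [ 622.12595554   86.91185191  161.        ]
 [ 639.84467184 -106.36673216  161.        ]] [-8.83968195e-02  6.30306468e+02]
```

Call:
carry_out([
  [0, 0, 0, -7.6, 0],
  [0, 0, 0, -7.6, 0],
  [0, 0, 0, -7.6, 0],
  [0, 0, 0, -7.6, 0],
  [0, 0, 0, -7.6, 0],
  [0, 0, 0, 0, 0],
])

```text
t: 0.95
eef_pos: [273.4, 562.0, 222.6]
tcp_rot: [3.142, 0.0, -2.929]
ft_force: [0.3, 0.2, -0.7]
opening: 1.002
grip_force: 0.0
```

Call:
carry_out([
  [-4.7, -44.3, 2.7, 0, 0],
  [-4.7, -44.3, 2.7, 0, 0],
  [-4.7, -44.3, 2.7, 0, 0],
  [-4.7, -44.3, 2.7, 0, 0],
  [-4.7, -44.3, 2.7, 0, 0],
  [-4.7, -44.3, 2.7, 0, 0],
  [-4.7, -44.3, 2.7, 0, 0],
  [-4.7, -44.3, 2.7, 0, 0],
  [-4.7, -44.3, 2.7, 0, 0],
  [-4.7, -44.3, 2.7, 0, 0],
  [-4.7, -44.3, 2.7, 0, 0],
  [-4.7, -44.3, 2.7, 0, 0],
])

```text
t: 2.15
eef_pos: [440.0, 52.1, 190.4]
tcp_rot: [-3.142, 0.001, -2.936]
ft_force: [0.6, 0.2, 0.6]
opening: 0.997
grip_force: 0.0
```

Run:
```python
from p import *
st(); print(delta(439.2,54.2,137,192))
t=shot('top','top1.png');s=shot('side')
for c in(t,s): print([(l[0],l[1]) for l in lids(c)])
print(rims(t,dict(L=(588,330),S=(471,347),M=(535,-454))))
```

```text
t 2.1 pos [440.   52.1 190.4] yaw -168.20 j6 -1.81 open 0.997 grip 0.0 F [0.6 0.2 0.6]
turn -0.2 shift 0.3 2.2 53.4
[(array([ 471.4, -339.6,   39.2]), np.float64(0.66)), (array([541. , 458.2,  48. ]), np.float64(0.69)), (array([ 589.6, -321. ,   30.2]), np.float64(0.7))]
[(array([ 471.6, -340.1,   38.6]), np.float64(0.52)), (array([ 589.7, -321.2,   29.6]), np.float64(0.6)), (array([660.4, 446.3, 131.9]), np.float64(8.37))]
{'L': (array([588.9, 329.8]), np.float64(1.1), 186), 'S': (array([471.5, 347. ]), np.float64(1.06), 108), 'M': (array([ 535.6, -454.1]), np.float64(1.27), 163)}
```

View pics/top1.png

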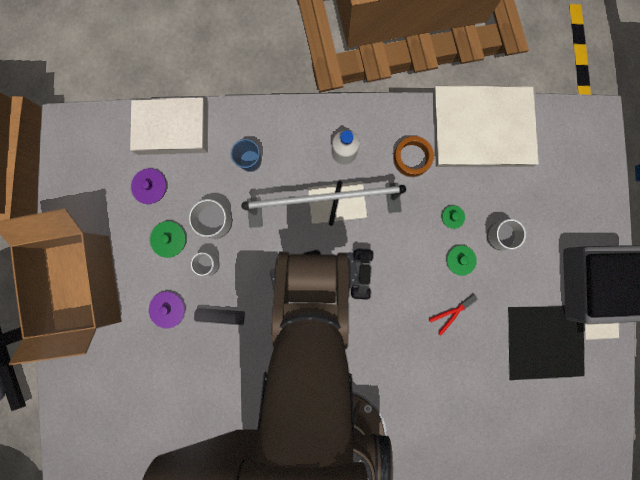

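The left side that was hidden shows no further muffs, so there are two, at (316,275) under the arm and at (362,274). Descending on the first.

Call:
carry_out([
  [0, 2, 20, 0, 0],
  [0, 0, 20, 0, 0],
  [0, 0, 13, 0, 0],
  [0, 0, 0, 0, 1],
  [0, 0, 0, 0, 1],
  [0, 0, 0, 0, 1],
  [0, 0, 0, 0, 1],
  [0, 0, 0, 0, 1],
  [0, 0, 0, 0, 1],
  [0, 0, 0, 0, 1],
])

```text
t: 3.25
eef_pos: [439.2, 55.9, 137.4]
tcp_rot: [3.142, 0.0, -2.931]
ft_force: [0.8, -0.6, 0.1]
opening: 0.47
grip_force: 0.0
```

Call:
carry_out([
  [0, 0, 0, 0, 1],
  [0, 0, 0, 0, 1],
  [0, 0, 0, 0, 1],
  [0, 0, 0, 0, 1],
  [0, 0, 0, 0, 1],
  [0, 0, 0, 0, 1],
])

```text
t: 3.85
eef_pos: [439.2, 55.9, 137.2]
tcp_rot: [3.142, 0.0, -2.931]
ft_force: [-0.2, -0.1, -1.6]
opening: 0.294
grip_force: 29.9
```

Run:
```python
from p import *
st()
a=np.radians(5.05); 
for yr in (70,-70):
    x=627.9-np.sin(a)*yr; y=27.6+np.cos(a)*yr; print(yr,x,y)
s=env.state(); print(delta(439,55.5,330,185)); s['eef_pos']=np.array([439.2,55.9,330.]); print(delta(627.9-np.sin(a)*70,27.6+np.cos(a)*70,330,185,s))
```

```text
t 3.9 pos [439.2  55.9 137.2] yaw -167.95 j6 -1.80 open 0.294 grip 29.9 F [-0.2 -0.1 -1.6]
70 621.7382462672847 97.32827827314662
-70 634.0617537327153 -42.12827827314661
turn 7.1 shift 0.2 -0.4 -192.8
turn 7.1 shift -185.5 25.4 -0.0
```

Call:
carry_out([
  [0, 0, -15, 0, 1],
  [0, 0, -35, 0, 1],
  [0, 0, -40, 0, 1],
  [0, 0, -40, 0, 1],
  [0, 0, -40, 0, 1],
  [0, 0, -23, 3.5, 1],
  [0, 0, 0, 3.6, 1],
  [0, 0, 0, 0, 1],
  [-30, 4, 0, 0, 1],
  [-35, 5, 0, 0, 1],
  [-35, 5, 0, 0, 1],
  [-35, 5, 0, 0, 1],
])

```text
t: 5.05
eef_pos: [573.1, 86.9, 329.2]
tcp_rot: [3.141, -0.002, -3.053]
ft_force: [-0.3, -0.3, -1.7]
opening: 0.289
grip_force: 30.0
```

Call:
carry_out([
  [-30, 4, 0, 0, 1],
  [-20.5, 2.4, 0, 0, 1],
  [0, 0, 0, 0, 1],
  [0, 0, 0, 0, 1],
  [0, 0, 0, 0, 1],
])

```text
t: 5.55
eef_pos: [621.0, 97.1, 329.9]
tcp_rot: [3.141, -0.001, -3.054]
ft_force: [-0.9, -0.8, -2.6]
opening: 0.293
grip_force: 30.0
```

Run:
```python
from p import *
st(); print(delta(621.7,97.3,182,185))
s=shot('side')
im=s['color'].astype(np.uint8)[...,::-1]
cv2.imwrite('pics/z2.png',cv2.resize(im[60:300,220:460],None,fx=2.5,fy=2.5,interpolation=cv2.INTER_CUBIC))
```

```text
t 5.5 pos [621.   97.1 329.9] yaw -175.00 j6 -1.61 open 0.293 grip 30.0 F [-0.9 -0.8 -2.6]
turn -0.0 shift -0.7 0.1 147.9
```

View pics/z2.png

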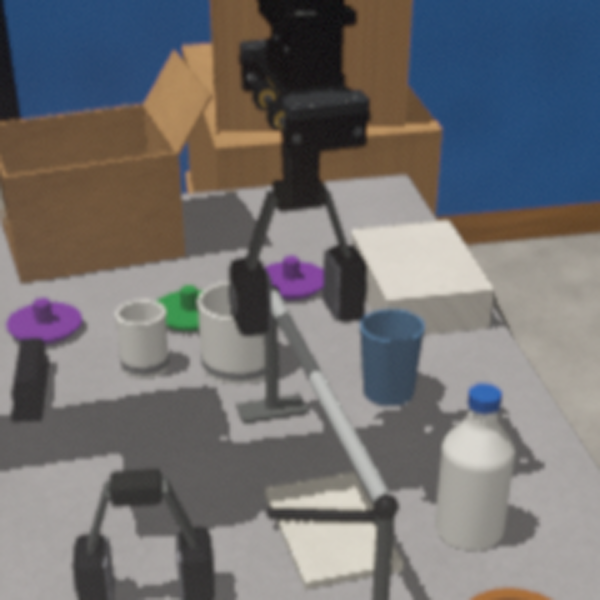

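The muff is held level, with its cups either side of the bar as seen (crop (250,290) and (345,280)). Lowering it now.

Call:
carry_out([
  [0, 0, 25, 0, 1],
  [0, 0, 30, 0, 1],
  [0, 0, 30, 0, 1],
  [0, 0, 30, 0, 1],
  [0, 0, 20, 0, 1],
  [0, 0, 8, 0, 1],
  [0, 0, 3, 0, 1],
  [0, 0, 2, 0, 1],
  [0, 0, 1, 0, 1],
  [0, 0, 0, 0, 1],
  [0, 0, 0, 0, 1],
])

```text
t: 6.7
eef_pos: [622.0, 97.3, 181.8]
tcp_rot: [3.142, 0.001, -3.055]
ft_force: [-0.3, 0.4, -2.2]
opening: 0.293
grip_force: 30.0
```

Call:
carry_out([
  [0, 0, 1, 0, 1],
  [0, 0, 0.5, 0, 1],
  [0, 0, 0.5, 0, 1],
  [0, 0, 0, 0, 1],
  [0, 0, 0, 0, 1],
])

```text
t: 7.2
eef_pos: [621.9, 97.2, 179.9]
tcp_rot: [3.142, 0.001, -3.055]
ft_force: [-1.8, -0.1, 5.2]
opening: 0.293
grip_force: 30.0
```

Call:
carry_out([
  [0, 0, 0, 0, 0.45],
  [0, 0, 0, 0, 0.45],
  [0, 0, 0, 0, 0.45],
  [0, 0, 0, 0, 0.45],
  [0, 0, 0, 0, 0.45],
  [0, 0, 0, 0, 0.45],
  [0, 0, -10, 0, 0.45],
  [0, 0, -20, 0, 0.45],
  [0, 0, -40, 0, 0.3],
  [0, 0, -20, 0, 0.3],
  [0, 0, 0, 0, 0.3],
])

```text
t: 8.3
eef_pos: [622.7, 97.3, 273.2]
tcp_rot: [-3.141, 0.006, -3.055]
ft_force: [-0.0, 0.2, 0.2]
opening: 0.688
grip_force: 0.0
```

Run:
```python
from p import *
st(); print(delta(440.6,-64.7,200,179))
s=env.state(); s['eef_pos']=np.array([440.6,-64.7,330]); s['tcp_rot'][2]=np.radians(179); print(delta(634.1,-42.1,330,185,s))
s=shot('side')
im=s['color'].astype(np.uint8)[...,::-1]
cv2.imwrite('pics/z3.png',cv2.resize(im[130:300,250:420],None,fx=2.5,fy=2.5,interpolation=cv2.INTER_CUBIC))
```

```text
t 8.3 pos [622.7  97.3 273.2] yaw -175.04 j6 -1.61 open 0.688 grip 0.0 F [-0.   0.2  0.2]
turn 6.0 shift 179.3 -165.2 73.2
turn -6.0 shift -194.7 5.6 -0.0
```

View pics/z3.png

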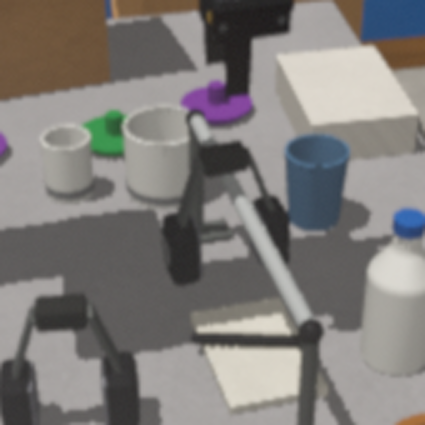

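The first muff hangs level on the bar at about (222,158) in the crop. Now the second muff.

Call:
carry_out([
  [0, 0, 0, 6, 0.3],
  [30, -27.2, 0, 0, 0.3],
  [35, -32, 0, 0, 0.3],
  [35, -32, 0, 0, 0.3],
  [35, -32, 0, 0, 0.3],
  [25, -23, 30, 0, 0.3],
  [19.3, -19, 40, 0, 0.3],
  [0, 0, 0, 0, 0.3],
  [0, 0, 0, 0, 0.3],
  [0, 0, 0, 0, 0.3],
])

```text
t: 9.35
eef_pos: [440.5, -64.5, 199.8]
tcp_rot: [-3.141, 0.001, 3.124]
ft_force: [-0.1, 0.8, 0.8]
opening: 0.699
grip_force: 0.0
```

Run:
```python
from p import *
st(); print(delta(440.6,-64.7,137,179))
```

```text
t 9.3 pos [440.5 -64.5 199.8] yaw 178.97 j6 -1.85 open 0.699 grip 0.0 F [-0.1  0.8  0.8]
turn -0.0 shift -0.1 -0.2 62.8
```

Call:
carry_out([
  [0, 0, 25, 0, 0.3],
  [0, 0, 25, 0, 0.3],
  [0, 0, 12.5, 0, 0.3],
  [0, 0, 0, 0, 1],
  [0, 0, 0, 0, 1],
  [0, 0, 0, 0, 1],
  [0, 0, 0, 0, 1],
  [0, 0, 0, 0, 1],
  [0, 0, 0, 0, 1],
  [0, 0, 0, 0, 1],
  [0, 0, 0, 0, 1],
  [0, 0, 0, 0, 1],
])

```text
t: 10.55
eef_pos: [439.8, -64.8, 137.1]
tcp_rot: [-3.141, 0.001, 3.123]
ft_force: [-0.7, -0.8, 6.4]
opening: 0.295
grip_force: 29.4
```

Call:
carry_out([
  [0, 0, 0, 0, 1],
  [0, 0, -15, 0, 1],
  [0, 0, -35, 0, 1],
  [0, 0, -40, 0, 1],
  [0, 0, -40, 0, 1],
  [0, 0, -40, 0, 1],
  [0, 0, -23, 0, 1],
  [0, 0, 0, -6, 1],
  [-30, 1, 0, 0, 1],
  [-35, 1, 0, 0, 1],
  [-35, 1, 0, 0, 1],
  [-35, 1, 0, 0, 1],
])

```text
t: 11.75
eef_pos: [574.7, -48.8, 329.3]
tcp_rot: [3.141, -0.001, -3.055]
ft_force: [-0.1, 0.0, -2.1]
opening: 0.292
grip_force: 30.0
```

Call:
carry_out([
  [-35, 1, 0, 0, 1],
  [-24.7, 0.6, 0, 0, 1],
  [0, 0, 0, 0, 1],
  [0, 0, 0, 0, 1],
  [0, 0, 0, 0, 1],
])

```text
t: 12.25
eef_pos: [632.2, -42.3, 329.6]
tcp_rot: [3.141, -0.001, -3.055]
ft_force: [0.5, 0.0, -2.1]
opening: 0.292
grip_force: 30.0
```

Run:
```python
from p import *
st(); print(delta(633.8,-42.1,182,185))
```

```text
t 12.2 pos [632.2 -42.3 329.6] yaw -175.05 j6 -1.83 open 0.292 grip 30.0 F [ 0.5  0.  -2.1]
turn -0.0 shift -1.6 0.1 147.6
```

Call:
carry_out([
  [-1.5, 0, 25, 0, 1],
  [0, 0, 30, 0, 1],
  [0, 0, 30, 0, 1],
  [0, 0, 30, 0, 1],
  [0, 0, 20, 0, 1],
  [0, 0, 8, 0, 1],
  [0, 0, 4, 0, 1],
  [0, 0, 1.5, 0, 1],
  [0, 0, 1, 0, 1],
  [0, 0, 0, 0, 1],
  [0, 0, 0, 0, 1],
])

```text
t: 13.35
eef_pos: [634.7, -42.2, 180.8]
tcp_rot: [-3.141, 0.001, -3.055]
ft_force: [0.7, 0.0, -2.3]
opening: 0.29
grip_force: 30.0
```

Call:
carry_out([
  [0, 0, 0.5, 0, 1],
  [0, 0, 0.5, 0, 1],
  [0, 0, 0, 0, 1],
  [0, 0, 0, 0, 1],
])

```text
t: 13.75
eef_pos: [634.7, -42.2, 179.9]
tcp_rot: [-3.141, 0.001, -3.055]
ft_force: [-1.3, 0.2, 6.4]
opening: 0.291
grip_force: 30.0
```

Call:
carry_out([
  [0, 0, 0, 0, 0.45],
  [0, 0, 0, 0, 0.45],
  [0, 0, 0, 0, 0.45],
  [0, 0, 0, 0, 0.45],
  [0, 0, 0, 0, 0.45],
  [0, 0, 0, 0, 0.45],
  [0, 0, -10, 0, 0.45],
  [0, 0, -20, 0, 0.45],
  [0, 0, -40, 0, 0.3],
  [0, 0, -20, 0, 0.3],
  [0, 0, 0, 0, 0.3],
])

```text
t: 14.85
eef_pos: [635.5, -42.3, 273.2]
tcp_rot: [-3.14, 0.006, -3.055]
ft_force: [-0.1, 0.3, -0.4]
opening: 0.694
grip_force: 0.0
```

```bash
cat >> p.py <<'E'
def look():
    t=shot('top');s=shot('side')
    for c in(t,s): print([(l[0][:2],l[1]) for l in lids(c)])
    print(rims(t,dict(L=(588,330),S=(471,347),M=(535,-454)))); print(rims(s,dict(L=(588,330),S=(471,347),M=(535,-454)),165))
    return t,s
E
python3 - <<'E'
from p import *
st(); print(delta(471.5,-340,120,180)); t,s=look()
im=s['color'].astype(np.uint8)[...,::-1]
cv2.imwrite('pics/z4.png',cv2.resize(im[130:300,240:440],None,fx=2.5,fy=2.5,interpolation=cv2.INTER_CUBIC))
E
```

```text
t 14.8 pos [635.5 -42.3 273.2] yaw -175.04 j6 -1.83 open 0.694 grip 0.0 F [-0.1  0.3 -0.4]
turn 5.0 shift 164.0 -297.7 153.2
[(array([ 471.3, -339.6]), np.float64(0.66)), (array([541.1, 458.3]), np.float64(0.68)), (array([ 589.7, -321. ]), np.float64(0.71))]
[(array([ 471.6, -340.1]), np.float64(0.51)), (array([ 589.7, -321.2]), np.float64(0.62)), (array([537.4, 458.2]), np.float64(10.2))]
{'L': (array([588.3, 331. ]), np.float64(1.75), 274), 'S': (array([470.3, 349.1]), np.float64(1.77), 164), 'M': (array([ 535.2, -455.6]), np.float64(1.75), 208)}
{'L': (array([587.8, 330.8]), np.float64(1.7), 72), 'S': (array([468.3, 347.9]), np.float64(1.68), 64), 'M': (array([ 535.3, -453. ]), np.float64(1.76), 519)}
```

View pics/z4.png

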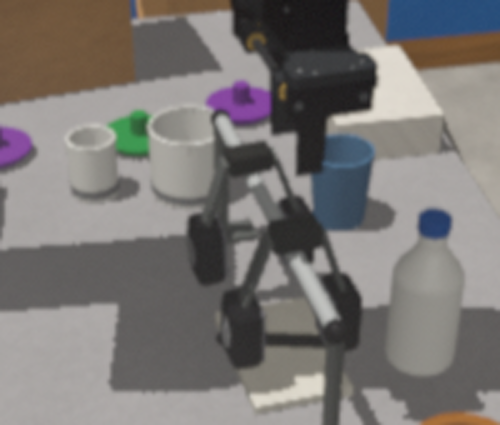

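Both muffs hang level on the bar. The lighting is getting brighter, so I'll make the rim threshold adaptive.

```bash
python3 - <<'E'
s=open('m.py').read()
s=s.replace("g=c['color'].astype(int).min(2); out={}","g=c['color'].astype(np.uint8).min(2); g=cv2.morphologyEx(g,cv2.MORPH_TOPHAT,np.ones((7,7),np.uint8)).astype(int); out={}").replace('thr=150','thr=28')
open('m.py','w').write(s)
s=open('p.py').read().replace('),165)','))'); s=s.replace('M=(535,-454)))); print(rims(s','M=(535,-454)))); print(rims(s'); open('p.py','w').write(s)
E
tail -6 p.py
python3 - <<'E'
from p import *
look()
E
```

```text
s=env.state(); print('t %.1f pos %s yaw %.2f j6 %.2f open %.3f grip %.1f F %s'%(s['t'],s['eef_pos'].round(1),np.degrees(s['tcp_rot'][2]),s['joints'][5],s['opening'],s['grip_force'],s['ft_force'].round(1)))
def look():
    t=shot('top');s=shot('side')
    for c in(t,s): print([(l[0][:2],l[1]) for l in lids(c)])
    print(rims(t,dict(L=(588,330),S=(471,347),M=(535,-454)))); print(rims(s,dict(L=(588,330),S=(471,347),M=(535,-454))))
    return t,s
[(array([ 471.4, -339.6]), np.float64(0.66)), (array([541. , 458.2]), np.float64(0.71)), (array([ 589.7, -321. ]), np.float64(0.71))]
[(array([ 471.6, -340. ]), np.float64(0.51)), (array([ 589.6, -321.2]), np.float64(0.63)), (array([537.3, 458.3]), np.float64(10.27))]
{'L': (array([588.8, 329.6]), np.float64(1.13), 187), 'S': (array([471.3, 346.8]), np.float64(1.17), 114), 'M': (array([ 535.7, -453.8]), np.float64(1.19), 153)}
{'L': (array([589.5, 329.5]), np.float64(1.73), 51), 'S': (array([470.7, 347.1]), np.float64(1.63), 20), 'M': (array([ 535.9, -453.6]), np.float64(0.95), 280)}
```

Call:
carry_out([
  [0, 0, 0, 5, 0.3],
  [28, -50, 0, 0, 0.3],
  [27, -49, 0, 0, 0.3],
  [27, -49, 10, 0, 0.3],
  [27, -49, 30, 0, 0.3],
  [27, -49, 40, 0, 0.3],
  [28, -50, 40, 0, 0.3],
  [0, 0, 30, 0, 0.3],
  [0, 0, 0, 0, 0.3],
  [0, 0, 0, 0, 0.3],
])

```text
t: 16.05
eef_pos: [501.1, -282.2, 148.9]
tcp_rot: [3.14, -0.001, 3.141]
ft_force: [-0.0, -0.1, 0.1]
opening: 0.699
grip_force: 0.0
```

Run:
```python
from p import *
st(); print(delta(471.5,-339.9,26,180))
```

```text
t 16.1 pos [ 501.1 -282.2  148.9] yaw 179.96 j6 -2.20 open 0.699 grip 0.0 F [-0.  -0.1  0.1]
turn -0.0 shift 29.6 -57.7 122.9
```

Call:
carry_out([
  [15, -29, 20, 0, 0.3],
  [14.6, -28.7, 20, 0, 0.3],
  [0, 0, 30, 0, 0.3],
  [0, 0, 0, 0, 0.3],
  [0, 0, 0, 0, 0.3],
])

```text
t: 16.55
eef_pos: [472.4, -339.8, 80.4]
tcp_rot: [-3.141, 0.001, -3.141]
ft_force: [0.3, -0.5, 0.4]
opening: 0.702
grip_force: 0.0
```

Run:
```python
from p import *
st(); print(delta(471.5,-339.9,26,180))
```

```text
t 16.6 pos [ 472.4 -339.8   80.4] yaw -179.97 j6 -2.31 open 0.702 grip 0.0 F [ 0.3 -0.5  0.4]
turn 0.0 shift 0.9 -0.1 54.4
```

Call:
carry_out([
  [0.4, 0, 25, 0, 0.3],
  [0, 0, 20, 0, 0.3],
  [0, 0, 8, 0, 0.3],
  [0, 0, 1, 0, 0.3],
  [0, 0, 0, 0, 1],
  [0, 0, 0, 0, 1],
  [0, 0, 0, 0, 1],
  [0, 0, 0, 0, 1],
  [0, 0, 0, 0, 1],
  [0, 0, 0, 0, 1],
  [0, 0, 0, 0, 1],
  [0, 0, 0, 0, 1],
])

```text
t: 17.75
eef_pos: [471.0, -340.2, 25.2]
tcp_rot: [3.142, 0.0, 3.141]
ft_force: [-0.5, 0.6, 1.8]
opening: 0.244
grip_force: 30.0
```

Call:
carry_out([
  [0, 0, 0, 0, 1],
  [0, 0, 0, 0, 1],
  [0, 0, -15, 0, 1],
  [0, 0, -35, 0, 1],
  [0, 0, -40, 0, 1],
  [0, 0, -20, 0, 1],
  [0, 0, 0, 0, 1],
  [0, 0, 0, 0, 1],
  [0, 0, 0, 0, 1],
])

```text
t: 18.65
eef_pos: [470.6, -339.8, 133.7]
tcp_rot: [3.14, -0.002, 3.141]
ft_force: [0.6, 0.5, -0.9]
opening: 0.247
grip_force: 30.0
```

Run:
```python
from p import *
st(); print(delta(535.8,-453.7,130,180))
```

```text
t 18.6 pos [ 470.6 -339.8  133.7] yaw 179.95 j6 -2.31 open 0.247 grip 30.0 F [ 0.6  0.5 -0.9]
turn -0.0 shift -65.2 -113.9 3.7
```

Call:
carry_out([
  [-16, -28, 0, 0, 1],
  [-19, -34, 0, 0, 1],
  [-19, -33, 0, 0, 1],
  [-10.7, -18.9, 4, 0, 1],
  [0, 0, 0, 0, 1],
  [0, 0, 0, 0, 1],
  [0, 0, 0, 0, 1],
  [0, 0, 0, 0, 1],
])

```text
t: 19.45
eef_pos: [535.4, -453.4, 131.1]
tcp_rot: [3.141, -0.0, 3.141]
ft_force: [-0.0, -0.1, -0.2]
opening: 0.243
grip_force: 30.0
```

```bash
cat >> p.py <<'E'
def held(c,hz,box=None):
    h=cv2.cvtColor(c['color'].astype(np.uint8),cv2.COLOR_RGB2HSV)
    m=(h[...,0]>50)&(h[...,0]<85)&(h[...,1]>110)
    for k in blobs(m,40):
        x,e=cfit(onplane(c,k,hz)); print('held@z',hz,x.round(1),round(e,2))
E
python3 - <<'E'
from p import *
st(); print(delta(535.3,-453.7,112,180))
t=shot('top');s=shot('side')
z=env.state()['eef_pos'][2]-25.2
print('side');held(s,z+12.5);print('top');held(t,z+12.5)
print(rims(t,dict(M=(535.8,-453.7))),rims(s,dict(M=(535.8,-453.7))))
E
```

```text
t 19.4 pos [ 535.4 -453.4  131.1] yaw 179.98 j6 -2.37 open 0.243 grip 30.0 F [-0.  -0.1 -0.2]
turn -0.0 shift 0.1 -0.3 19.1
side
held@z 118.7020610637676 [ 534.5 -454.5   35.6] 4.26
top
held@z 118.7020610637676 [534.7 424.6  44.2] 0.64
held@z 118.7020610637676 [ 579.  -293.8   27.5] 0.68
{'M': (array([ 539.8, -444.7]), np.float64(2.01), 26)} {'M': (array([ 492. , -505.8]), np.float64(2.15), 43)}
```

Call:
carry_out([
  [0, -0.3, 10, 0, 1],
  [0, 0, 8, 0, 1],
  [0, 0, 4, 0, 1],
  [0, 0, 3, 0, 1],
  [0, 0, 2, 0, 1],
  [0, 0, 1, 0, 1],
  [0, 0, 0, 0, 1],
  [0, 0, 0, 0, 1],
])

```text
t: 20.35
eef_pos: [535.7, -454.5, 103.3]
tcp_rot: [-3.141, 0.0, 3.141]
ft_force: [-0.5, 0.5, -0.5]
opening: 0.245
grip_force: 30.0
```

Call:
carry_out([
  [0, 0, 1, 0, 1],
  [0, 0, 1, 0, 1],
  [0, 0, 0.5, 0, 1],
  [0, 0, 0, 0, 1],
  [0, 0, 0, 0, 1],
])

```text
t: 20.85
eef_pos: [535.7, -454.5, 101.2]
tcp_rot: [-3.141, 0.0, 3.141]
ft_force: [-1.3, 1.4, 5.1]
opening: 0.245
grip_force: 30.0
```

Seated, with about 5 N of contact. Releasing, lifting and looking again.

Call:
carry_out([
  [0, 0, 0, 0, 0.5],
  [0, 0, 0, 0, 0.5],
  [0, 0, 0, 0, 0.5],
  [0, 0, 0, 0, 0.5],
  [0, 0, 0, 0, 0.5],
  [0, 0, 0, 0, 0.5],
  [0, 0, -15, 0, 0.5],
  [0, 0, -40, 0, 0.4],
  [0, 0, -40, 0, 0.4],
  [0, 0, 0, 0, 0.4],
  [0, 0, 0, 0, 0.4],
])

```text
t: 21.95
eef_pos: [535.8, -454.6, 197.4]
tcp_rot: [-3.14, 0.002, 3.141]
ft_force: [0.7, 0.6, -0.5]
opening: 0.598
grip_force: 0.0
```

Run:
```python
from p import *
st(); print(delta(589.7,-321.1,90,180))
t,s=look(); print('side');held(s,89);
```

```text
t 21.9 pos [ 535.8 -454.6  197.4] yaw 179.96 j6 -2.37 open 0.598 grip 0.0 F [ 0.7  0.6 -0.5]
turn -0.0 shift -53.9 133.5 107.4
[(array([541.1, 458.3]), np.float64(0.7)), (array([ 539.5, -481.4]), np.float64(6.74)), (array([ 589.3, -321.3]), np.float64(0.73))]
[(array([ 547.6, -406.4]), np.float64(0.75))]
{'L': (array([588.8, 329.5]), np.float64(1.17), 193), 'S': (array([471.3, 346.8]), np.float64(1.18), 115), 'M': (array([ 527.1, -450.4]), np.float64(1.71), 18)}
{'L': None, 'S': None, 'M': None}
side
held@z 89 [ 536.2 -453.9   39.1] 0.68
```

The middle lid is home: side fit (536.2,-453.9), r 39. Next, the small lid.

Call:
carry_out([
  [-10, 25, 0, 0, 0.4],
  [-16, 40, 10, 0, 0.4],
  [-16, 40, 15, 0, 0.4],
  [-11.9, 28.5, 30, 0, 0.4],
  [0, 0, 35, 0, 0.4],
  [0, 0, 17, 0, 0.4],
  [0, 0, 0, 0, 0.4],
  [0, 0, 0, 0, 0.4],
  [0, 0, 0, 0, 0.4],
])

```text
t: 22.95
eef_pos: [589.9, -321.5, 89.6]
tcp_rot: [-3.141, 0.001, 3.141]
ft_force: [0.1, 0.3, 0.3]
opening: 0.603
grip_force: 0.0
```

Run:
```python
from p import *
st(); print(delta(589.7,-321.1,26,180))
```

```text
t 22.9 pos [ 589.9 -321.5   89.6] yaw 179.94 j6 -2.17 open 0.603 grip 0.0 F [0.1 0.3 0.3]
turn -0.1 shift 0.2 0.4 63.6
```

Call:
carry_out([
  [0.2, 0.4, 25, 0, 0.4],
  [0, 0, 25, 0, 0.4],
  [0, 0, 11, 0, 0.4],
  [0, 0, 2, 0, 0.4],
  [0, 0, 0, 0, 1],
  [0, 0, 0, 0, 1],
  [0, 0, 0, 0, 1],
  [0, 0, 0, 0, 1],
  [0, 0, 0, 0, 1],
  [0, 0, 0, 0, 1],
  [0, 0, 0, 0, 1],
  [0, 0, 0, 0, 1],
])

```text
t: 24.15
eef_pos: [589.6, -320.7, 26.1]
tcp_rot: [-3.141, 0.001, 3.141]
ft_force: [-0.7, -0.0, 5.7]
opening: 0.249
grip_force: 30.0
```

Call:
carry_out([
  [0, 0, 0, 0, 1],
  [0, 0, -15, 0, 1],
  [0, 0, -35, 0, 1],
  [0, 0, -40, 0, 1],
  [0, 0, -45, 0, 1],
  [0, 0, -45, 0, 1],
  [0, 0, -34, 0, 1],
  [0, 0, 0, 0, 1],
  [0, 0, 0, 0, 1],
  [0, 0, 0, 0, 1],
])

```text
t: 25.15
eef_pos: [588.9, -320.3, 238.3]
tcp_rot: [3.14, -0.002, 3.141]
ft_force: [0.3, 1.0, -1.2]
opening: 0.245
grip_force: 30.0
```

Run:
```python
from p import *
st(); print(delta(471.1,346.8,240,180)); look()
```

```text
t 25.1 pos [ 588.9 -320.3  238.3] yaw 179.95 j6 -2.17 open 0.245 grip 30.0 F [ 0.3  1.  -1.2]
turn -0.0 shift 117.8 667.1 -1.7
[(array([541. , 458.2]), np.float64(0.7))]
[(array([ 547.4, -406.4]), np.float64(0.49)), (array([ 645.3, -105.5]), np.float64(7.31)), (array([536.1, 458.2]), np.float64(10.48))]
{'L': (array([588.8, 329.5]), np.float64(1.14), 189), 'S': (array([471.2, 346.8]), np.float64(1.14), 113), 'M': None}
{'L': (array([589.3, 329.9]), np.float64(1.62), 38), 'S': (array([470.2, 346.5]), np.float64(1.47), 19), 'M': None}
```

Call:
carry_out([
  [6, 25, 0, 0, 1],
  [8, 42, 0, 0, 1],
  [8, 45, 0, 0, 1],
  [8, 45, 0, 0, 1],
  [8, 45, 0, 0, 1],
  [8, 45, 0, 0, 1],
  [8, 45, 0, 0, 1],
  [8, 45, 0, 0, 1],
  [8, 45, 0, 0, 1],
  [8, 45, 0, 0, 1],
  [8, 45, 0, 0, 1],
  [8, 45, 0, 0, 1],
])

```text
t: 26.45
eef_pos: [495.0, 198.2, 238.9]
tcp_rot: [-3.141, -0.001, 3.141]
ft_force: [1.1, -0.5, -0.6]
opening: 0.248
grip_force: 30.0
```

Call:
carry_out([
  [8, 45, 0, 0, 1],
  [8, 45, 0, 0, 1],
  [8, 40, 20, 0, 1],
  [0, 20, 30, 0, 1],
  [0, 0, 30, 0, 1],
  [0, 0, 20, 0, 1],
  [0, 0, 0, 0, 1],
  [0, 0, 0, 0, 1],
  [0, 0, 0, 0, 1],
])

```text
t: 27.35
eef_pos: [472.5, 346.6, 140.6]
tcp_rot: [3.141, 0.001, 3.141]
ft_force: [-0.2, 0.3, -0.2]
opening: 0.248
grip_force: 30.0
```

Run:
```python
from p import *
st(); print(delta(471.0,346.8,120,180))
t=shot('top');s=shot('side')
z=env.state()['eef_pos'][2]-26
print('side');held(s,z+12.5);print('top');held(t,z+12.5)
print(rims(t,dict(S=(471,346.8))),rims(s,dict(S=(471,346.8))))
```

```text
t 27.4 pos [472.5 346.6 140.6] yaw 179.94 j6 -1.05 open 0.248 grip 30.0 F [-0.2  0.3 -0.2]
turn -0.1 shift 1.5 0.2 20.6
side
held@z 127.26408427557863 [ 530.3 -477.8   36.7] 0.4
held@z 127.26408427557863 [521.1 258.   35.8] 8.29
held@z 127.26408427557863 [469.6 351.2  25.4] 4.35
top
held@z 127.26408427557863 [536.3 422.7  40.6] 6.43
held@z 127.26408427557863 [ 533.5 -439.3   38. ] 0.56
{'S': None} {'S': (array([484.9, 358.5]), np.float64(2.06), 21)}
```

Call:
carry_out([
  [1.2, 0.2, 12, 0, 1],
  [0, 0, 14, 0, 1],
  [0, 0, 6, 0, 1],
  [0, 0, 4, 0, 1],
  [0, 0, 2, 0, 1],
  [0, 0, 2, 0, 1],
  [0, 0, 0, 0, 1],
  [0, 0, 0, 0, 1],
])

```text
t: 28.25
eef_pos: [470.9, 346.7, 99.9]
tcp_rot: [3.141, 0.0, 3.141]
ft_force: [0.2, 0.3, -0.6]
opening: 0.249
grip_force: 30.0
```

Call:
carry_out([
  [0, 0, 2, 0, 1],
  [0, 0, 1.5, 0, 1],
  [0, 0, 1, 0, 1],
  [0, 0, 0.5, 0, 1],
  [0, 0, 0.5, 0, 1],
  [0, 0, 0.5, 0, 1],
  [0, 0, 0, 0, 1],
  [0, 0, 0, 0, 1],
])

```text
t: 29.05
eef_pos: [470.8, 346.7, 94.0]
tcp_rot: [3.141, 0.0, 3.141]
ft_force: [-0.7, -1.4, 5.1]
opening: 0.243
grip_force: 30.0
```

Call:
carry_out([
  [0, 0, 0, 0, 0.5],
  [0, 0, 0, 0, 0.5],
  [0, 0, 0, 0, 0.5],
  [0, 0, 0, 0, 0.5],
  [0, 0, 0, 0, 0.5],
  [0, 0, 0, 0, 0.5],
  [0, 0, -15, 0, 0.5],
  [0, 0, -40, 0, 0.4],
  [0, 0, -40, 0, 0.4],
  [0, 0, 0, 0, 0.4],
  [0, 0, 0, 0, 0.4],
])

```text
t: 30.15
eef_pos: [470.8, 346.7, 189.1]
tcp_rot: [3.141, 0.001, 3.141]
ft_force: [-0.4, -0.0, 0.5]
opening: 0.6
grip_force: 0.0
```

Run:
```python
from p import *
st(); print(delta(541.05,458.2,100,180))
t,s=look(); print('side');held(s,81); print('top');held(t,81)
```

```text
t 30.1 pos [470.8 346.7 189.1] yaw 179.96 j6 -1.05 open 0.600 grip 0.0 F [-0.4 -0.   0.5]
turn -0.0 shift -70.3 111.5 89.1
[(array([539.9, 457.9]), np.float64(4.52)), (array([ 540.1, -482.6]), np.float64(0.61))]
[(array([ 547.4, -406.5]), np.float64(0.48)), (array([503.2, 471.3]), np.float64(13.7))]
{'L': (array([589.2, 329.3]), np.float64(0.81), 78), 'S': None, 'M': (array([ 531.4, -447.1]), np.float64(1.99), 12)}
{'L': (array([590.3, 318.1]), np.float64(1.97), 28), 'S': None, 'M': None}
side
held@z 81 [ 537.2 -449.    39.3] 0.44
held@z 81 [497.1 350.6  45.1] 12.48
top
held@z 81 [535.8 436.3  44. ] 4.3
held@z 81 [ 536.1 -456.8   39.4] 0.58
```

Call:
carry_out([
  [-14, 22, 0, 0, 0.4],
  [-22, 35, 0, 0, 0.4],
  [-22, 35, 15, 0, 0.4],
  [-12.3, 19.5, 30, 0, 0.4],
  [0, 0, 30, 0, 0.4],
  [0, 0, 14, 0, 0.4],
  [0, 0, 0, 0, 0.4],
  [0, 0, 0, 0, 0.4],
  [0, 0, 0, 0, 0.4],
])

```text
t: 31.15
eef_pos: [541.7, 458.2, 101.4]
tcp_rot: [3.14, 0.002, 3.141]
ft_force: [0.5, 0.7, 0.0]
opening: 0.601
grip_force: 0.0
```

Run:
```python
from p import *
st(); print(delta(541.0,458.3,31,180))
s=shot('side','side5.png'); print('S');held(s,81);
print(rims(s,dict(L=(589,329.6))))
```

```text
t 31.1 pos [541.7 458.2 101.4] yaw 179.94 j6 -0.96 open 0.601 grip 0.0 F [0.5 0.7 0. ]
turn -0.1 shift 0.7 0.1 70.4
S
held@z 81 [ 537.2 -448.9   39.3] 0.44
held@z 81 [502.3 346.9  43.7] 11.43
{'L': (array([589.5, 329.5]), np.float64(1.73), 38)}
```

View pics/side5.png

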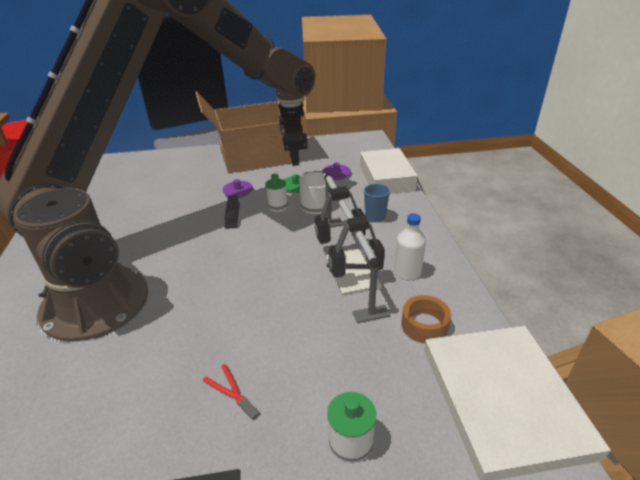

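The middle lid is home at (352,413), the small lid sits on its canister at (276,185), and both muffs hang. The arm is over the large lid at (293,184).

Call:
carry_out([
  [0.5, 0.1, 25, 0, 0.4],
  [0, 0, 30, 0, 0.4],
  [0, 0, 13, 0, 0.4],
  [0, 0, 2, 0, 0.4],
  [0, 0, 0, 0, 1],
  [0, 0, 0, 0, 1],
  [0, 0, 0, 0, 1],
  [0, 0, 0, 0, 1],
  [0, 0, 0, 0, 1],
  [0, 0, 0, 0, 1],
  [0, 0, 0, 0, 1],
  [0, 0, 0, 0, 1],
])

```text
t: 32.4
eef_pos: [540.8, 458.3, 30.2]
tcp_rot: [3.141, 0.001, 3.141]
ft_force: [-1.5, -1.2, 6.6]
opening: 0.245
grip_force: 30.0
```

Call:
carry_out([
  [0, 0, 0, 0, 1],
  [0, 0, -15, 0, 1],
  [0, 0, -35, 0, 1],
  [0, 0, -40, 0, 1],
  [0, 0, -20, 0, 1],
  [0, 0, 0, 0, 1],
  [0, 0, 0, 0, 1],
  [0, 0, 0, 0, 1],
])

```text
t: 33.2
eef_pos: [540.1, 457.8, 138.3]
tcp_rot: [-3.14, -0.002, 3.141]
ft_force: [0.2, 0.5, -1.3]
opening: 0.244
grip_force: 30.0
```

Run:
```python
from p import *
st(); print(delta(589.0,329.6,150,180)); look()
```

```text
t 33.2 pos [540.1 457.8 138.3] yaw 179.95 j6 -0.96 open 0.244 grip 30.0 F [ 0.2  0.5 -1.3]
turn -0.0 shift -48.9 -128.2 -11.7
[(array([ 540.2, -482.6]), np.float64(0.61))]
[(array([ 547.4, -406.4]), np.float64(0.49)), (array([473.4, 474.1]), np.float64(7.18)), (array([553.3, 679.8]), np.float64(9.61))]
{'L': (array([588.8, 329.2]), np.float64(1.53), 180), 'S': None, 'M': (array([ 475. , -403.8]), np.float64(1.61), 15)}
{'L': (array([590.4, 329.7]), np.float64(1.69), 35), 'S': None, 'M': None}
```

Call:
carry_out([
  [-8, -22, -4, 0, 1],
  [-13, -35, -4, 0, 1],
  [-13, -35, -4, 0, 1],
  [-10, -25, 0, 0, 1],
  [-4.6, -11.2, 0, 0, 1],
  [0, 0, 0, 0, 1],
  [0, 0, 0, 0, 1],
  [0, 0, 0, 0, 1],
  [0, 0, 0, 0, 1],
])

```text
t: 34.2
eef_pos: [588.6, 331.1, 151.4]
tcp_rot: [3.142, -0.0, -3.141]
ft_force: [0.7, 0.2, -0.8]
opening: 0.245
grip_force: 30.0
```

Run:
```python
from p import *
st(); print(delta(588.7,329.5,120,180))
t=shot('top');s=shot('side')
z=env.state()['eef_pos'][2]-30.2
held(s,z+12.5)
```

```text
t 34.2 pos [588.6 331.1 151.4] yaw -179.96 j6 -1.16 open 0.245 grip 30.0 F [ 0.7  0.2 -0.8]
turn 0.0 shift -0.1 -1.6 31.4
held@z 133.84290997254647 [ 529.3 -481.9   36.3] 0.4
held@z 133.84290997254647 [587.3 330.8  43.3] 8.23
```

Call:
carry_out([
  [0, -1.3, 10, 0, 1],
  [0, 0, 10, 0, 1],
  [0, 0, 6, 0, 1],
  [0, 0, 4, 0, 1],
  [0, 0, 2, 0, 1],
  [0, 0, 1, 0, 1],
  [0, 0, 0, 0, 1],
  [0, 0, 0, 0, 1],
  [0, 0, 0, 0, 1],
])

```text
t: 35.2
eef_pos: [589.2, 328.7, 118.9]
tcp_rot: [3.141, 0.0, 3.141]
ft_force: [-1.1, 0.2, -0.0]
opening: 0.247
grip_force: 30.0
```

Call:
carry_out([
  [0, 0, 2, 0, 1],
  [0, 0, 1.5, 0, 1],
  [0, 0, 1, 0, 1],
  [0, 0, 0, 0, 1],
  [0, 0, 0, 0, 1],
])

```text
t: 35.7
eef_pos: [589.2, 328.7, 114.1]
tcp_rot: [3.142, 0.0, 3.141]
ft_force: [0.0, 0.1, -0.7]
opening: 0.244
grip_force: 30.0
```

Call:
carry_out([
  [0, 0, 1, 0, 1],
  [0, 0, 0.5, 0, 1],
  [0, 0, 0.5, 0, 1],
  [0, 0, 0.3, 0, 1],
  [0, 0, 0, 0, 1],
  [0, 0, 0, 0, 1],
])

```text
t: 36.3
eef_pos: [589.2, 328.7, 112.2]
tcp_rot: [3.141, 0.0, 3.141]
ft_force: [-1.3, -1.1, 5.5]
opening: 0.246
grip_force: 30.0
```

Seated. Releasing, then backing away up and to the left so both cameras can see.

Call:
carry_out([
  [0, 0, 0, 0, 0.5],
  [0, 0, 0, 0, 0.5],
  [0, 0, 0, 0, 0.5],
  [0, 0, 0, 0, 0.5],
  [0, 0, 0, 0, 0.5],
  [0, 0, 0, 0, 0.5],
  [0, 0, -15, 0, 0.5],
  [0, 0, -40, 0, 0.4],
  [0, 0, -40, 0, 0.4],
  [0, 0, -40, 0, 0.4],
  [20, -40, 0, 0, 0.4],
  [20, -45, 0, 0, 0.4],
])

```text
t: 37.5
eef_pos: [548.7, 243.7, 248.9]
tcp_rot: [3.14, 0.003, -3.14]
ft_force: [0.5, -0.5, -0.9]
opening: 0.6
grip_force: 0.0
```

Call:
carry_out([
  [20, -45, 0, 0, 0.4],
  [20, -45, 0, 0, 0.4],
  [20, -45, 0, 0, 0.4],
  [20, -45, 0, 0, 0.4],
  [20, -45, 0, 0, 0.4],
  [0, -40, 0, 0, 0.4],
  [0, -40, 0, 0, 0.4],
  [0, -40, 0, 0, 0.4],
  [0, 0, 0, 0, 0.4],
  [0, 0, 0, 0, 0.4],
  [0, 0, 0, 0, 0.4],
])

```text
t: 38.6
eef_pos: [448.8, -100.5, 247.3]
tcp_rot: [3.142, 0.001, 3.141]
ft_force: [0.0, 0.3, 0.0]
opening: 0.599
grip_force: 0.0
```

Run:
```python
from p import *
st()
t=shot('top','top6.png');s=shot('side')
for n,H in(('L',92),('M',86),('S',78)): print(n);held(t,H+3);held(s,H+3)
g=[im[...,::-1] for im in (t['color'].astype(np.uint8),s['color'].astype(np.uint8))]
cv2.imwrite('pics/z6.png',np.hstack([cv2.resize(g[0][160:320,120:280],(400,400),interpolation=cv2.INTER_CUBIC),cv2.resize(g[1][140:300,250:410],(400,400),interpolation=cv2.INTER_CUBIC)]))
```

```text
t 38.6 pos [ 448.8 -100.5  247.3] yaw 179.98 j6 -1.93 open 0.599 grip 0.0 F [0.  0.3 0. ]
L
held@z 95 [470.  344.3  29.1] 0.57
held@z 95 [ 535.3 -451.5   39. ] 0.57
held@z 95 [589.3 329.5  47.7] 0.61
held@z 95 [ 535.2 -457.7   38.5] 0.41
held@z 95 [586.6 331.   44.8] 3.74
M
held@z 89 [470.1 345.7  29.2] 0.57
held@z 89 [ 535.7 -453.8   39.2] 0.58
held@z 89 [589.9 331.   47.9] 0.61
held@z 89 [ 536.1 -454.    38.8] 0.42
held@z 89 [588.  341.6  45.2] 3.77
S
held@z 81 [470.1 347.7  29.4] 0.58
held@z 81 [ 536.1 -456.8   39.4] 0.58
held@z 81 [590.8 332.8  48.2] 0.61
held@z 81 [ 537.3 -449.    39.2] 0.42
held@z 81 [589.8 355.9  45.8] 3.81
```

View pics/z6.png

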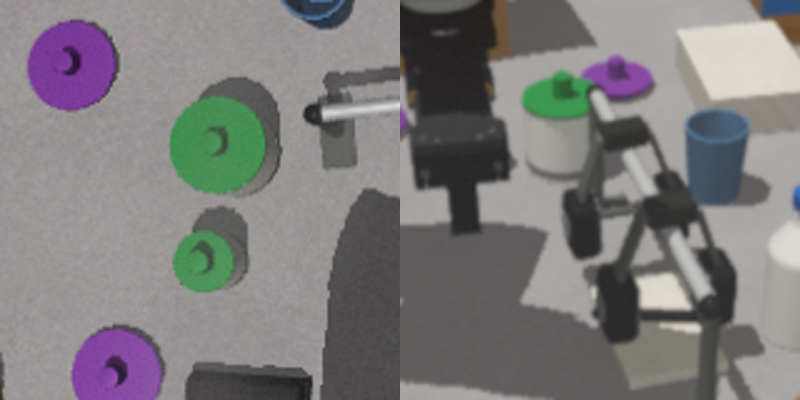

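View pics/top6.png

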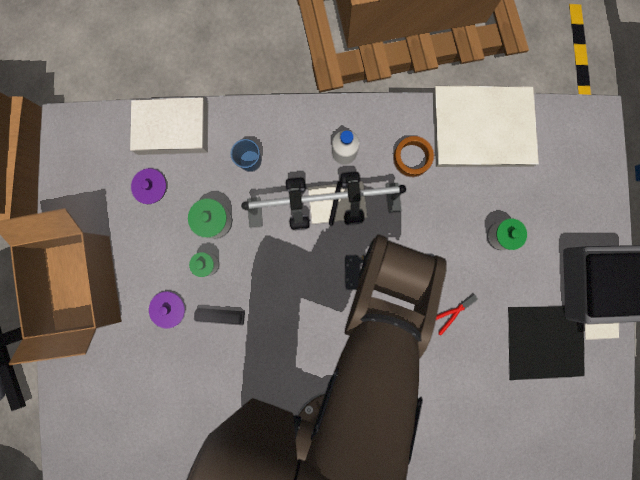

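In the final views all three lids sit home: top-image (208,218), (202,265) and (511,234), with fits matching the rim heights. Both muffs hang on the bar at (298,204) and (350,198), and the bystanders are where they were. Handing in.

```bash
python3 -c "
from cell import env
print(env.job_done())"
```

```text
the job is handed in; nothing more can be done
None
```

The job is handed in: all three green lids are home on their canisters, both ear muffs present hang on the rail, and nothing else on the bench was moved; the hand-in call returned no verdict.

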